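Set the try square on the shelf board at the cutting mark

ROBOT

A 6-joint arm with a two-finger parallel gripper is mounted at the origin on a cart in front of the work surface, level with it; the furniture and walls round the work are solid. World frame = base frame: x ahead of the robot, y to its left, z up, the work surface at z = 0. Lengths are in m, angles in rad, forces in N, time in s.
With the tool pointing down it reaches from about 0.35 to 0.975 m from the base axis. Payload 4.9 kg.
Tool frame: the origin (TCP) lies at the very end of the fingers, on their centre line; the grasp point (between the pads) lies ctrl.grip_point_offset behind it (ctrl.grip_point_offset is the distance from the TCP to the grasp point, in m); z points along the fingers, y is the line along which they close (so a half turn about z gives the same grasp; the last joint's range is limited). The gripper opens to 85 mm and grips with 20 to 120 N. Pads are 22 mm wide; open, the fingers measure 114 mm over their backs; the gripper's body (76 mm by 85 mm) begins 54 mm behind the grasp point. The pads swing forward as they close: fully open they stand 13 mm farther back than shut.
Start: joints at [1.142, 0.053, 1.613, -0, 1.476, -0.119], TCP at [0.191, 0.595, 0.231] pointing down, gripper open.
Joint ranges: [-3.01, 3.01], [-1.01, 2.22], [0.06, 2.58], [-1.02, 4.17], [0.09, 2.62], [-3.14, 3.14]. Speed limits (rad/s): [2.57, 2.57, 3.14, 3.14, 3.14, 3.14].

INTERFACE

Orientations are given as a rotation vector (axis times angle).
In Python, from station import ctrl gives the robot as it stands. The module is installed in compiled form; this text tells all that it offers.
- The arm moves only by the tool drive_tool, never from a script. Its argument "steps" is a list of rows, each an object with "translation": the shift along the tool's x, y, z normalised to -1 to 1, where 1 is 4 cm, a list of three; "angular": the turn, a rotation vector about the tool's x, y, z normalised to -1 to 1, where 1 is 8 degrees, a list of three; "gripper": the opening, from 0 (shut) to 1 (fully open). In form: [{"translation": [dx, dy, dz], "angular": [wx, wy, wz], "gripper": gripper}, ...]. A call has 1 to 8 rows; each row shifts and turns the commanded pose from where the row before left it, along the tool's axes as they then stand; what a row does not reach is not made up. A row lasts 1/8 s, in which the tool goes at most 62.5 mm and 10.7 degrees, less where a joint would pass 70% of its speed; a pose out of reach is approached as far as the arm can. A call with a number of a shift or a turn outside -1 to 1 is refused whole. A call with a gripper value outside its range is refused whole. The fingers move at their own pace and stop on an object; "force" is the grip in N (left out, the last holds). Time passes only in rows, so rows that do not move let the fingers close. It gives the time, the measured TCP pose, the force, the opening and the grip force at its end, in the units of the state.
- ctrl.get_obs(): the state, without advancing time (a new reading comes with each control period).
- ctrl.get_image(name): name is "side" or "top" or "wrist"; returns a dict with "color" (480x640x3 uint8, red, green, blue), "depth" (480x640 float32, m along the optical axis (not along the pixel's ray), 0 where there is no reading), "fx", "fy", "cx", "cy" (pixels), "R" (3x3) and "t" (3): a world point X has camera coordinates R X + t. Camera axes: x right, y down, z forward; pixel columns grow to the right and rows downward; lengths in m; the calibration is good to about 2 mm. The wrist camera is an equidistant fisheye: a pixel r from the principal point sees the ray r / f radians off the axis. A picture is of the moment at which its call begins.
- ctrl.finish_job(): hands the job in; it is judged then, once.
The state is a dict: "t": time; "q": joint angles; "dq": joint speeds; "effort": joint torques, N m; "tool_pos": TCP position; "tool_rot": TCP orientation; "contact_force": force on the tool from outside, world axes, zero at the start; "wrist_torque": the same for the moment, N m; "opening": finger opening in m; "grip_force": force on a finger pad.
Only numpy, scipy, OpenCV 4.12 (cv2) and the standard library are available. Lean on these libraries where they do the work, as an engineer would, in place of code of your own. Each camera call takes 0.05 s, during which the arm holds its last target. There are 200 camera calls.

TASK

The white shelf board is to be sawn at its pencil mark. Set the try square for the cutting line: lay its thick stock on the worktop flush along the board's front edge (the long edge nearest the robot), blade lying over the board, with the blade's outer edge, the one in line with the end of the stock, at the pencil mark. Let go of it there, and leave the salt shaker and the spice jar where they stand.

Things in the scene. Friction and masses are not known exactly. Their poses are not given: they have to be found in the camera images.
- board: White laminate shelf board, 220 mm deep (its x) by 260 mm wide (its y) by 18 mm thick, lying flat on the worktop and fixed there: it does not give when pushed. Origin: the middle of its front edge at the underside (worktop level). x points from the front edge into the board, y along the front edge to its left (seen from the robot), z up. The front face is the plane x = 0.
- mark_edge (a point): Where the pencil mark meets the board's front edge, on the top face (18 mm above the worktop). The mark is a dark line 2.5 mm wide that runs 45 mm from the front edge into the board along the board's x, and also down the front face; the frame's axes are parallel to the board's.
- square: Try square, 0.2 to 0.4 kg, loose on the worktop. Dark wooden stock 110 mm long (its y), 28 wide (x), 48 high, brass-faced on +x. Steel blade 35 mm wide, 3 thick, sticking out 140 mm from the brass face along +x at the stock's +y (left) end (y = 20 to 55 mm); underside 20, top 23 mm above the stock's underside: it clears the 18 mm board by 2 mm. Origin: centre of the stock's underside; z up.
- corner (a point): On the brass face of the stock at its blade end: the end of the stock, in line with the blade's outer edge; at (14, 55, 12) mm in the square's frame.
- face_end (a point): On the brass face of the stock at its other end, at (14, -55, 12) mm in the square's frame. The stock can be gripped from above across its 28 mm width, 25 to 48 mm above its underside, also when it is against the board.
- salt: Salt shaker, 44 mm across and 90 mm tall, standing on the back part of the board (about 190 mm from the front edge), clear of the blade's place. Origin: centre of its underside. Leave it.
- spice: Spice jar, 45 mm across and 105 mm tall, standing beside the square's starting place, past the stock's bladeless end. Origin: centre of its underside. Leave it.

How it is judged:
At the end, for the whole second after the job is handed in: Both ends of the stock's brass face lie within 3 mm of the plane of the board's front edge, the blade's outer edge is within 8 mm of the pencil mark along that edge, and the square stands upright (within 0.04 rad), its stock on the worktop (within 5 mm), at rest (x of corner in the frame of board between -0.003 and 0.003 m and x of face_end in the frame of board between -0.003 and 0.003 m and y of corner in the frame of mark_edge between -0.008 and 0.008 m and angle between square's own z axis and vertical below 0.04 rad and height (world z) of square below 0.005 m and linear speed of square below 0.01 m/s); the robot touches nothing.
It fails at once if the salt shaker is moved more than 30 mm or tipped (distance of salt from where it was at the start of the episode above 0.03 m or angle between salt's own z axis and vertical above 0.4 rad).
It fails at once if the spice jar is moved more than 30 mm or tipped (distance of spice from where it was at the start of the episode above 0.03 m or angle between spice's own z axis and vertical above 0.4 rad).
It also fails if it takes over 42 s, if anything falls off the work surface, if the arm or the gripper's body presses on something with over 40 N, if the wrist force passes 120 N, or if a joint passes its speed limit or range.

## Working session

There is one attempt and no reset: what is moved stays moved. The work goes in short steps, Python scripts to look and compute and a tool call to move; the robot and the scene stay as the last step left them, time stands still between calls to the robot, and variables do not carry over. Pictures are saved under pics/ and viewed, at most 10 in all, crops included, and the job is handed in when it is done.

Besides the shell and the picture viewer there is one more tool, called by a JSON object that holds its "op" and its "data", one argument or row to a line. drive_tool: Moves the arm, as the interface text tells. Its arguments: {"type":"object","properties":{"steps":{"type":"array"},"force":{"type":"number"}},"required":["steps"]}

```bash
mkdir -p pics
cat > h.py <<'E'
import numpy as np, cv2
from station import ctrl
def grab(n,f=None):
    im=ctrl.get_image(n)
    if f: cv2.imwrite(f,cv2.cvtColor(im["color"],cv2.COLOR_RGB2BGR)); np.savez(f[:-4]+'.npz',**im)
    return im
def ray(im,u,v,z):
    d=np.array([(u-im["cx"])/im["fx"],(v-im["cy"])/im["fy"],1.]); R=im["R"];t=im["t"]
    c=-R.T@t; w=R.T@d; return c+w*(z-c[2])/w[2]
E
python3 - <<'E'
from h import *
for n in("top","side"):
    im=grab(n,f"pics/{n}0.png"); print(n,im["fx"],im["cx"],im["cy"],-im["R"].T@im["t"])
o=ctrl.get_obs();print(o["tool_pos"],o["tool_rot"],o["opening"],o["t"],ctrl.grip_point_offset)
E
```

```text
top 495.3595652444526 310.8928006915733 247.7955404664928 [ 0.51867462 -0.0140894   1.21819342]
side 457.32637629905355 323.363254587027 241.80536357700717 [ 0.30658366 -0.70681922  0.47960456]
[0.19029301 0.59473739 0.23018422] [-4.84530999e-01 -3.10353265e+00  2.82530972e-03] 0.08550783134504601 0.1 0.0187
```

View pics/top0.png

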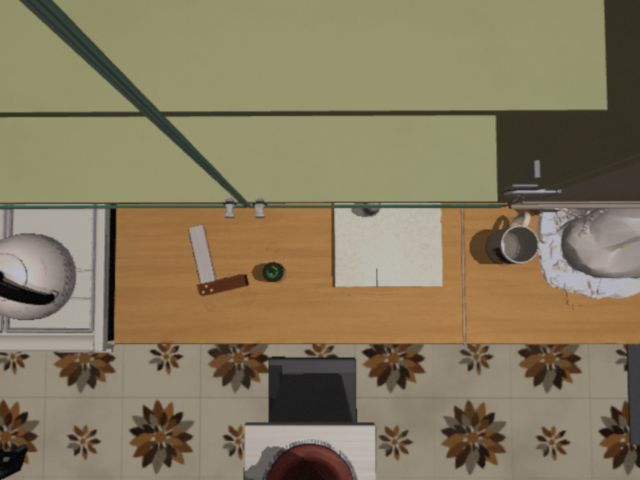

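View pics/side0.png

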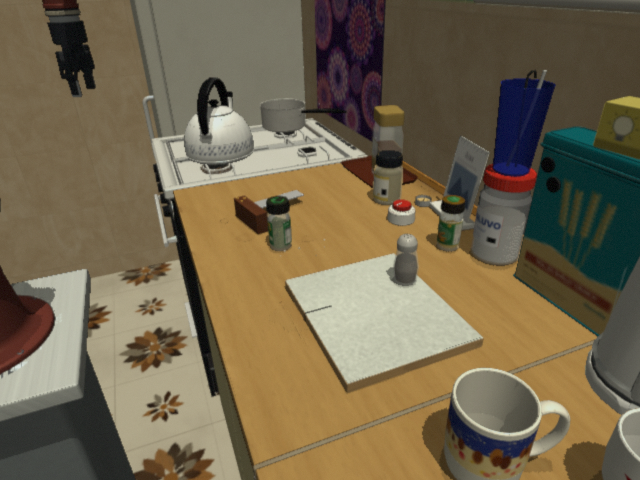

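The top view shows the square (stock near (222,285), blade up to (197,228)), the spice jar at (273,271), the board at (334–442, 208–286) with the mark at (377,277), and the salt shaker at (368,210). The side view confirms this.

```bash
cat > m.py <<'E'
from h import *
im=dict(np.load('pics/top0.npz')); c=im["color"]; hsv=cv2.cvtColor(c,cv2.COLOR_RGB2HSV)
def big(m):
    cs,_=cv2.findContours(m,0,cv2.CHAIN_APPROX_NONE); return max(cs,key=cv2.contourArea)
def roi(m,x0,x1,y0,y1):
    k=np.zeros_like(m);k[y0:y1,x0:x1]=m[y0:y1,x0:x1];return k
S,V=hsv[...,1],hsv[...,2]
# board
b=big(roi(((S<60)&(V>150)).astype(np.uint8),320,452,212,300)); r=cv2.minAreaRect(b);print("board",r)
# front edge: subpixel along columns by saturation transition
g=S.astype(float);pts=[]
for u in list(range(340,372))+list(range(383,437)):
    col=g[275:298,u];h=(col[:5].mean()+col[-5:].mean())/2;i=np.argmax(col>h);pts.append((u,275+i-1+(h-col[i-1])/(col[i]-col[i-1])))
pts=np.array(pts);p=np.polyfit(pts[:,0],pts[:,1],1);print("edge",p,np.std(pts[:,1]-np.polyval(p,pts[:,0])))
for u in(340,430):print(ray(im,u,np.polyval(p,u),.018))
row=255-V[270:283,370:386].astype(float).copy();w=row.mean(0);w-=np.median(w);w[w<3]=0;mu=(w*np.arange(370,386)).sum()/w.sum()
print("mark",mu,ray(im,mu,np.polyval(p,mu),.018))
# stock
H=hsv[...,0]
s=big(roi((V<125).astype(np.uint8),190,256,268,302));r=cv2.minAreaRect(s);bx=cv2.boxPoints(r);print("stock",r);print([ray(im,*q,.048).round(4) for q in bx])
bl=big(roi(((S<60)&(V>120)).astype(np.uint8),180,225,215,290));r=cv2.minAreaRect(bl);bx=cv2.boxPoints(r);print("blade",r);print([ray(im,*q,.023).round(4) for q in bx])
j=big(roi((((H>40)&(H<90)|(V<70))).astype(np.uint8),258,290,258,286));print("jar",cv2.minEnclosingCircle(j),ray(im,*cv2.minEnclosingCircle(j)[0],.105))
k=cv2.resize(c[205:305,180:300],None,fx=6,fy=6,interpolation=cv2.INTER_CUBIC);cv2.imwrite('pics/c1.png',cv2.cvtColor(k,cv2.COLOR_RGB2BGR))
E
python3 m.py
```

```text
board ((388.4999694824219, 249.0), (106.99998474121094, 73.99998474121094), -0.0)
edge [-5.69766546e-03  2.88602429e+02] 0.08012387899362715
[ 0.4843296  -0.07456461  0.018     ]
[ 0.48528929 -0.29154662  0.018     ]
mark 376.4443579766537 [ 0.48471854 -0.16250316  0.018     ]
stock ((222.3941192626953, 284.5235595703125), (13.992015838623047, 51.52098846435547), 77.47119140625)
[array([0.4936, 0.2674, 0.048 ]), array([0.5198, 0.1487, 0.048 ]), array([0.4876, 0.1413, 0.048 ]), array([0.4614, 0.2599, 0.048 ])]
blade ((201.37648010253906, 253.69412231445312), (56.61885452270508, 14.75127124786377), 77.47119140625)
[array([0.6277, 0.2935, 0.023 ]), array([0.6354, 0.2586, 0.023 ]), array([0.5015, 0.2277, 0.023 ]), array([0.4939, 0.2624, 0.023 ])]
jar ((272.5, 271.5), 11.068072319030762) [0.52098344 0.08121815 0.105     ]
```

View pics/c1.png

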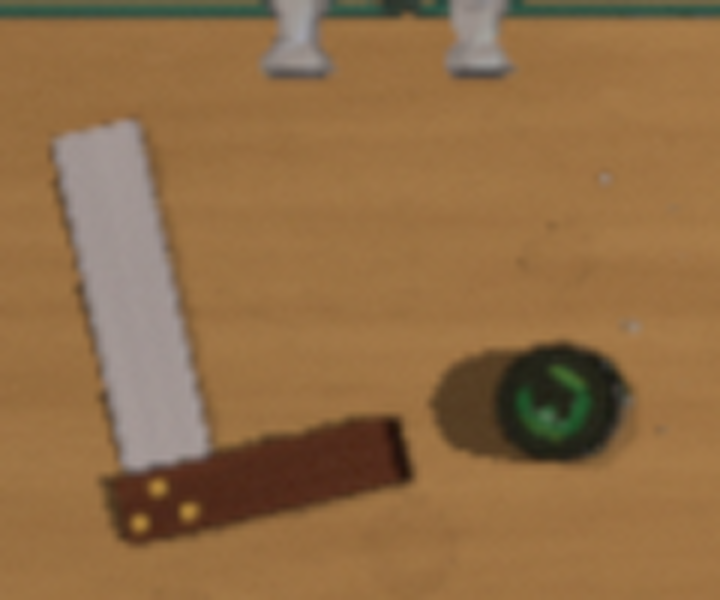

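{"op": "drive_tool", "data": {
  "steps": [
    {"translation":[0,0,0],"angular":[0,0,0.926],"gripper":1},
    {"translation":[0,0,0],"angular":[0,0,0.926],"gripper":1},
    {"translation":[0,0,0],"angular":[0,0,0.926],"gripper":1},
    {"translation":[0,0,0],"angular":[0,0,0.926],"gripper":1},
    {"translation":[0,0,0],"angular":[0,0,0.926],"gripper":1},
    {"translation":[0,0,0],"angular":[0,0,0.926],"gripper":1},
    {"translation":[0,0,0],"angular":[0,0,0.926],"gripper":1},
    {"translation":[0,0,0],"angular":[0,0,0.926],"gripper":1}
  ]
}}

```text
t: 1.1
tool_pos: [0.1904, 0.5949, 0.2306]
tool_rot: [1.961, 2.454, -0.002]
contact_force: [-0.4, 0.2, -0.4]
opening: 0.0858
grip_force: 0.0
```

{"op": "drive_tool", "data": {
  "steps": [
    {"translation":[-1,0.46,0],"angular":[0,0,0],"gripper":1},
    {"translation":[-1,0.46,0],"angular":[0,0,0],"gripper":1},
    {"translation":[-1,0.46,0],"angular":[0,0,0],"gripper":1},
    {"translation":[-1,0.46,0],"angular":[0,0,0],"gripper":1},
    {"translation":[-1,0.46,0],"angular":[0,0,0],"gripper":1},
    {"translation":[-1,0.46,0],"angular":[0,0,0],"gripper":1},
    {"translation":[-1,0.46,0],"angular":[0,0,0],"gripper":1},
    {"translation":[-1,0.46,0],"angular":[0,0,0],"gripper":1}
  ]
}}

```text
t: 2.1
tool_pos: [0.4063, 0.3151, 0.2308]
tool_rot: [-1.956, -2.458, 0.001]
contact_force: [-0.1, 0.1, 0.6]
opening: 0.0854
grip_force: 0.0
```

```bash
cat > go.py <<'E'
import sys
from h import *
from scipy.spatial.transform import Rotation as Ro
o=ctrl.get_obs();R=Ro.from_rotvec(o["tool_rot"]).as_matrix()
x,y,z,yaw=map(float,sys.argv[1:5])
T=np.array([[-np.sin(yaw),np.cos(yaw),0],[np.cos(yaw),np.sin(yaw),0],[0,0,-1]]).T
d=np.array([x,y,z])-o["tool_pos"]
print("t",o["t"],"pos",o["tool_pos"].round(4),"units",(R.T@d/.04).round(3),"after turn",(T.T@d/.04).round(3),"ang",(np.degrees(Ro.from_matrix(R.T@T).as_rotvec())/8).round(3),"f",o["contact_force"].round(1),"open",round(o["opening"],4),"q6",o["q"][5].round(2))
E
python3 go.py .488 .213 .10 .227
```

```text
t 2.1 pos [0.4063 0.3151 0.2308] units [-2.946  1.417  3.27 ] after turn [-2.947  1.415  3.271] ang [-0.004  0.001 -0.002] f [-0.1  0.1  0.6] open 0.0854 q6 0.29
```

{"op": "drive_tool", "data": {
  "steps": [
    {"translation":[-0.98,0.47,0.4],"angular":[0,0,0],"gripper":1},
    {"translation":[-0.98,0.47,0.8],"angular":[0,0,0],"gripper":1},
    {"translation":[-0.98,0.47,0.8],"angular":[0,0,0],"gripper":1},
    {"translation":[0,0,0.8],"angular":[0,0,0],"gripper":1},
    {"translation":[0,0,0.47],"angular":[0,0,0],"gripper":1},
    {"translation":[0,0,0],"angular":[0,0,0],"gripper":1}
  ]
}}

```text
t: 2.85
tool_pos: [0.4858, 0.2145, 0.0987]
tool_rot: [-1.954, -2.457, 0.005]
contact_force: [0.4, 0.4, 0.2]
opening: 0.0853
grip_force: 0.0
```

```bash
python3 go.py .488 .213 .024 .227; python3 -c "
from h import *
im=grab('wrist','pics/w1.png');print(im['fx'],im['cx'],im['cy'],-im['R'].T@im['t'])"
```

```text
t 2.85 pos [0.4858 0.2145 0.0987] units [-0.048  0.053  1.867] after turn [-0.049  0.046  1.867] ang [-0.027  0.001  0.001] f [0.4 0.4 0.2] open 0.0853 q6 0.05
371.64829954431775 319.82498754769824 235.32901344857206 [0.47149954 0.27899506 0.2410652 ]
```

View pics/w1.png

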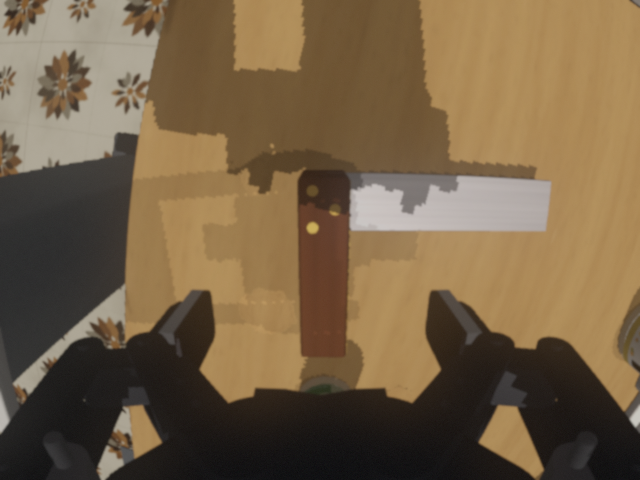

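The wrist view shows the stock upright at columns 300–349 (rows 170–356) between the open fingers (212 and 428), parallel to the pads. Alignment is good, so I'll descend and grip.

{"op": "drive_tool", "data": {
  "steps": [
    {"translation":[-0.05,0.05,0.6],"angular":[0,0,0],"gripper":1},
    {"translation":[0,0,0.6],"angular":[0,0,0],"gripper":1},
    {"translation":[0,0,0.4],"angular":[0,0,0],"gripper":1},
    {"translation":[0,0,0.22],"angular":[0,0,0],"gripper":1},
    {"translation":[0,0,0],"angular":[0,0,0],"gripper":0.2},
    {"translation":[0,0,0],"angular":[0,0,0],"gripper":0},
    {"translation":[0,0,0],"angular":[0,0,0],"gripper":0},
    {"translation":[0,0,0],"angular":[0,0,0],"gripper":0}
  ],
  "force": 70
}}

```text
t: 3.9
tool_pos: [0.49, 0.2132, 0.0287]
tool_rot: [1.956, 2.458, 0.001]
contact_force: [-2.9, -0.8, 5.0]
opening: 0.0266
grip_force: 68.9
```

{"op": "drive_tool", "data": {
  "steps": [
    {"translation":[0,0,0],"angular":[0,0,0],"gripper":0},
    {"translation":[0,0,0],"angular":[0,0,0],"gripper":0},
    {"translation":[0,0,0],"angular":[0,0,0],"gripper":0}
  ]
}}

```text
t: 4.28
tool_pos: [0.49, 0.2132, 0.0287]
tool_rot: [1.956, 2.458, 0.001]
contact_force: [-2.1, -1.6, 5.4]
opening: 0.0267
grip_force: 69.0
```

{"op": "drive_tool", "data": {
  "steps": [
    {"translation":[0,0,-0.3],"angular":[0,0,0],"gripper":0},
    {"translation":[0,0,-0.6],"angular":[0,0,0],"gripper":0},
    {"translation":[0,0,-0.8],"angular":[0,0,0],"gripper":0},
    {"translation":[0,0,-0.8],"angular":[0,0,0],"gripper":0},
    {"translation":[0,0,-0.8],"angular":[0,0,0],"gripper":0},
    {"translation":[0,0,-0.4],"angular":[0,0,0],"gripper":0},
    {"translation":[0,0,0],"angular":[0,0,0],"gripper":0}
  ]
}}

```text
t: 5.15
tool_pos: [0.4903, 0.2132, 0.1768]
tool_rot: [1.955, 2.457, 0.003]
contact_force: [-0.5, 0.0, -2.4]
opening: 0.0265
grip_force: 69.0
```

```bash
python3 go.py .45 -.21 .175 .0044; python3 -c "
from h import *
grab('side','pics/s1.png')"
```

```text
t 5.15 pos [0.4903 0.2132 0.1768] units [-10.084  -3.36    0.036] after turn [-10.577  -1.054   0.046] ang [ 0.018 -0.003  1.592] f [-0.5  0.  -2.4] open 0.0265 q6 0.04
```

View pics/s1.png

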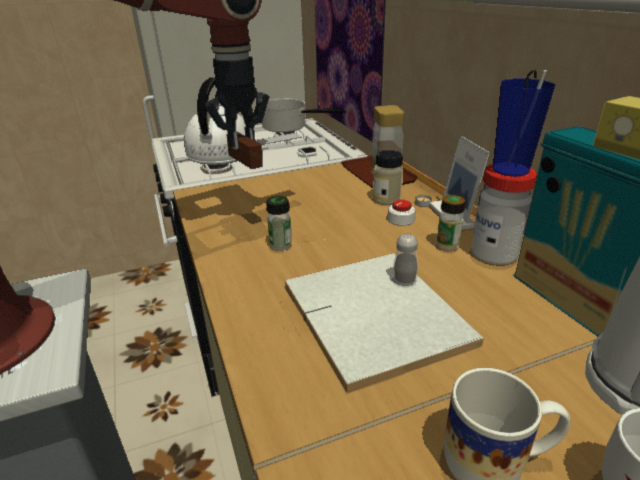

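The stock is held level in the gripper at (245,150), well above the jar height. Next I turn it and carry it over.

{"op": "drive_tool", "data": {
  "steps": [
    {"translation":[0,0,0],"angular":[0,0,0.4],"gripper":0},
    {"translation":[0,0,0],"angular":[0,0,0.6],"gripper":0},
    {"translation":[0,0,0],"angular":[0,0,0.59],"gripper":0},
    {"translation":[-0.4,-0.1,0],"angular":[0,0,0],"gripper":0},
    {"translation":[-0.7,-0.1,0],"angular":[0,0,0],"gripper":0},
    {"translation":[-0.8,-0.1,0],"angular":[0,0,0],"gripper":0},
    {"translation":[-0.8,-0.1,0],"angular":[0,0,0],"gripper":0},
    {"translation":[-0.8,-0.1,0],"angular":[0,0,0],"gripper":0}
  ]
}}

```text
t: 6.2
tool_pos: [0.469, 0.0713, 0.1743]
tool_rot: [-2.214, -2.227, 0.003]
contact_force: [0.6, -1.0, -3.0]
opening: 0.0264
grip_force: 69.0
```

{"op": "drive_tool", "data": {
  "steps": [
    {"translation":[-0.9,-0.1,0],"angular":[0,0,0],"gripper":0},
    {"translation":[-0.9,-0.1,0],"angular":[0,0,0],"gripper":0},
    {"translation":[-0.9,-0.1,0],"angular":[0,0,0],"gripper":0},
    {"translation":[-0.9,-0.1,0],"angular":[0,0,0],"gripper":0},
    {"translation":[-0.9,-0.1,0],"angular":[0,0,0],"gripper":0},
    {"translation":[-0.9,-0.05,0],"angular":[0,0,0],"gripper":0},
    {"translation":[-0.9,0,0],"angular":[0,0,0],"gripper":0},
    {"translation":[-0.6,0,0],"angular":[0,0,0],"gripper":0}
  ]
}}

```text
t: 7.2
tool_pos: [0.448, -0.2047, 0.1744]
tool_rot: [-2.215, -2.225, 0.001]
contact_force: [0.3, 0.2, -2.1]
opening: 0.0267
grip_force: 69.0
```

```bash
cat > m2.py <<'E'
# blade outer edge/tip in the top view at given height
import sys
from h import *
f,zb=sys.argv[1],float(sys.argv[2]); im=grab('top',f)
k=cv2.resize(im["color"][195:315,300:460],None,fx=5,fy=5,interpolation=cv2.INTER_CUBIC);cv2.imwrite(f[:-4]+'c.png',cv2.cvtColor(k,cv2.COLOR_RGB2BGR))
E
python3 go.py .45 -.21 .055 .0044; python3 m2.py pics/t2.png 0.17
```

```text
t 7.2 pos [ 0.448  -0.2047  0.1744] units [-0.135  0.054  2.984] after turn [-0.133  0.048  2.984] ang [-0.015 -0.006 -0.001] f [ 0.3  0.2 -2.1] open 0.0267 q6 -0.58
```

View pics/t2c.png

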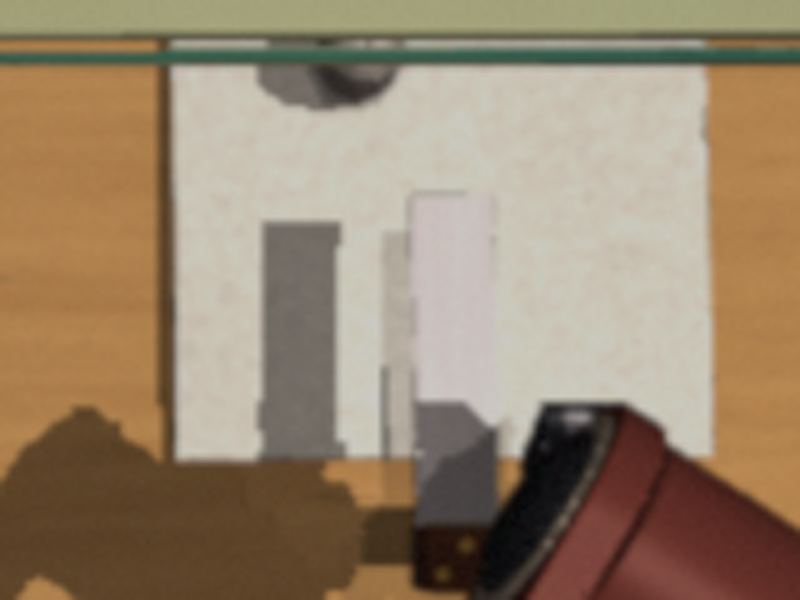

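The top crop shows the blade parallel to the board's sides, its outer edge at crop column 412 (≈ 382.4 px), with the stock short of the board's front edge. I'll lower it with the gap kept.

{"op": "drive_tool", "data": {
  "steps": [
    {"translation":[-0.11,0.05,0.4],"angular":[0,0,0],"gripper":0},
    {"translation":[0,0,0.8],"angular":[0,0,0],"gripper":0},
    {"translation":[0,0,0.8],"angular":[0,0,0],"gripper":0},
    {"translation":[0,0,0.7],"angular":[0,0,0],"gripper":0},
    {"translation":[0,0,0.5],"angular":[0,0,0],"gripper":0},
    {"translation":[0,0,0.25],"angular":[0,0,0],"gripper":0},
    {"translation":[0,0,0],"angular":[0,0,0],"gripper":0}
  ]
}}

```text
t: 8.12
tool_pos: [0.4507, -0.2065, 0.0364]
tool_rot: [-2.214, -2.226, 0.001]
contact_force: [0.2, -0.1, -2.6]
opening: 0.0266
grip_force: 69.0
```

```bash
python3 go.py .4707 -.2095 .0292 .0044
```

```text
t 8.125 pos [ 0.4507 -0.2065  0.0364] units [-0.077  0.501  0.178] after turn [-0.076  0.501  0.179] ang [-0.016 -0.011  0.007] f [ 0.2 -0.1 -2.6] open 0.0266 q6 -0.59
```

{"op": "drive_tool", "data": {
  "steps": [
    {"translation":[-0.08,0,0.1],"angular":[0,0,0],"gripper":0},
    {"translation":[0,0.15,0.05],"angular":[0,0,0],"gripper":0},
    {"translation":[0,0.15,0.03],"angular":[0,0,0],"gripper":0},
    {"translation":[0,0,0],"angular":[0,0,0],"gripper":0}
  ]
}}

```text
t: 8.62
tool_pos: [0.4649, -0.2111, 0.0312]
tool_rot: [2.215, 2.225, 0.001]
contact_force: [1.1, 0.1, -0.6]
opening: 0.0269
grip_force: 68.9
```

{"op": "drive_tool", "data": {
  "steps": [
    {"translation":[0,0.06,0],"angular":[0,0,0],"gripper":0},
    {"translation":[0,0.06,0],"angular":[0,0,0],"gripper":0},
    {"translation":[0,0,0],"angular":[0,0,0],"gripper":0}
  ]
}}

```text
t: 9.0
tool_pos: [0.469, -0.2108, 0.0309]
tool_rot: [2.216, 2.226, 0.001]
contact_force: [-0.1, 0.2, 0.7]
opening: 0.0268
grip_force: 68.9
```

{"op": "drive_tool", "data": {
  "steps": [
    {"translation":[0,0.04,0.02],"angular":[0,0,0],"gripper":0},
    {"translation":[0,0.04,0],"angular":[0,0,0],"gripper":0},
    {"translation":[0,0,0],"angular":[0,0,0],"gripper":0}
  ]
}}

```text
t: 9.38
tool_pos: [0.4716, -0.2109, 0.0301]
tool_rot: [2.216, 2.227, -0.001]
contact_force: [-4.5, -0.8, 5.0]
opening: 0.0267
grip_force: 69.3
```

{"op": "drive_tool", "data": {
  "steps": [
    {"translation":[0,0.03,0],"angular":[0,0,0],"gripper":0},
    {"translation":[0,0,0],"angular":[0,0,0],"gripper":0}
  ]
}}

```text
t: 9.62
tool_pos: [0.4716, -0.2109, 0.0296]
tool_rot: [-2.214, -2.225, 0.004]
contact_force: [-7.7, -1.8, 4.3]
opening: 0.0266
grip_force: 70.2
```

{"op": "drive_tool", "data": {
  "steps": [
    {"translation":[0,0.03,0.01],"angular":[0,0,0],"gripper":0},
    {"translation":[0,0,0],"angular":[0,0,0],"gripper":0}
  ]
}}

```text
t: 9.88
tool_pos: [0.4716, -0.2109, 0.0293]
tool_rot: [-2.212, -2.224, 0.008]
contact_force: [-14.5, -1.5, 10.8]
opening: 0.0266
grip_force: 70.7
```

```bash
python3 go.py .4707 -.2095 .0287 .0044; python3 -c "
from h import *
im=grab('side','pics/s3.png');c=im['color'][200:400,200:400]
cv2.imwrite('pics/s3c.png',cv2.cvtColor(cv2.resize(c,None,fx=3,fy=3,interpolation=cv2.INTER_CUBIC),cv2.COLOR_RGB2BGR))"
```

```text
t 9.875 pos [ 0.4716 -0.2109  0.0293] units [ 0.036 -0.022  0.016] after turn [ 0.036 -0.022  0.015] ang [-0.049 -0.     0.006] f [-14.5  -1.5  10.8] open 0.0266 q6 -0.57
```

View pics/s3c.png

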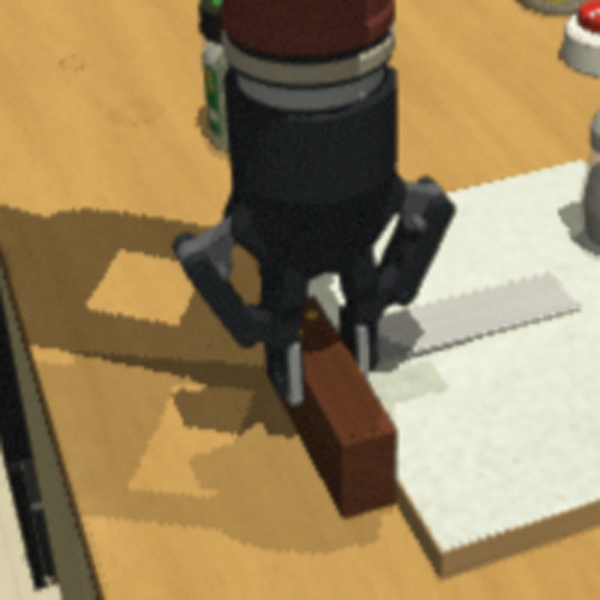

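The crop shows the stock resting on the worktop flush against the board's front edge, with the blade lying over the board. Now I release and retreat.

{"op": "drive_tool", "data": {
  "steps": [
    {"translation":[0,-0.03,-0.01],"angular":[0,0,0],"gripper":0},
    {"translation":[0,0,0],"angular":[0,0,0],"gripper":0.5},
    {"translation":[0,0,0],"angular":[0,0,0],"gripper":0.7},
    {"translation":[0,0,0],"angular":[0,0,0],"gripper":0.7},
    {"translation":[0,0,0],"angular":[0,0,0],"gripper":0.7},
    {"translation":[0,0,-0.3],"angular":[0,0,0],"gripper":0.7},
    {"translation":[0,0,-0.6],"angular":[0,0,0],"gripper":0.7},
    {"translation":[0,0,-0.8],"angular":[0,0,0],"gripper":0.7}
  ]
}}

```text
t: 10.92
tool_pos: [0.4724, -0.2103, 0.0985]
tool_rot: [-2.216, -2.226, 0.0]
contact_force: [1.0, 0.2, 0.4]
opening: 0.0599
grip_force: 0.0
```

{"op": "drive_tool", "data": {
  "steps": [
    {"translation":[0,0,-0.8],"angular":[0,0,0],"gripper":0.7},
    {"translation":[-0.9,-0.5,-0.8],"angular":[0,0,0],"gripper":0.7},
    {"translation":[-0.9,-0.5,-0.5],"angular":[0,0,0],"gripper":0.7},
    {"translation":[-0.9,-0.5,0],"angular":[0,0,0],"gripper":0.7},
    {"translation":[-0.9,-0.3,0],"angular":[0,0,0],"gripper":0.7},
    {"translation":[-0.9,0,0],"angular":[0,0,0],"gripper":0.7},
    {"translation":[0,0,0],"angular":[0,0,0],"gripper":0.7}
  ]
}}

```text
t: 11.8
tool_pos: [0.4013, -0.393, 0.1828]
tool_rot: [2.218, 2.223, -0.0]
contact_force: [0.1, -0.1, -0.2]
opening: 0.0597
grip_force: 0.0
```

```bash
python3 m2.py pics/t4.png 0
python3 - <<'E'
from h import *
im=dict(np.load('pics/t4.npz'));c=im["color"].astype(float)
o=ctrl.get_obs();print(o["tool_pos"],o["contact_force"])
V=c.mean(2)
for v in (232,245,258,270,283,290,294): print(v,V[v,370:402].astype(int))
E
```

```text
[ 0.40150875 -0.39164636  0.18242753] [ 0.28821322 -0.27244306 -0.24221503]
232 [188 187 189 189 185 151 145 176 190 193 191 192 192 193 194 194 193 194
 194 193 191 189 189 188 187 189 189 188 187 188 188 187]
245 [192 192 190 188 184 145 113 158 188 192 192 191 191 191 193 194 192 193
 193 193 191 190 190 190 189 190 191 191 190 190 189 189]
258 [191 191 192 192 188 150 106 155 187 193 193 193 191 192 191 192 193 191
 191 190 189 181 185 190 192 192 193 193 191 191 190 191]
270 [189 191 191 190 190 185 138 155 188 194 194 194 193 191 193 194 193 191
 191 193 192 177 180 190 191 191 190 190 191 191 191 191]
283 [191 192 191 189 190 184 139 156 189 193 196 195 193 193 194 194 193 193
 193 193 192 190 190 192 192 192 193 192 191 190 190 192]
290 [ 94  70  65  67  66  64  43  26  26  49  61  58  59  63  87 126 136 101
  64  56  57  59  57  57  58  56  57  56  56  54  55  54]
294 [ 93  66  60  61  61  62  48  22  19  45  70  97  97  74  54  51  53  54
  59  82 101  85  59  55  55  54  55  57  55  55  55  56]
```

View pics/t4c.png

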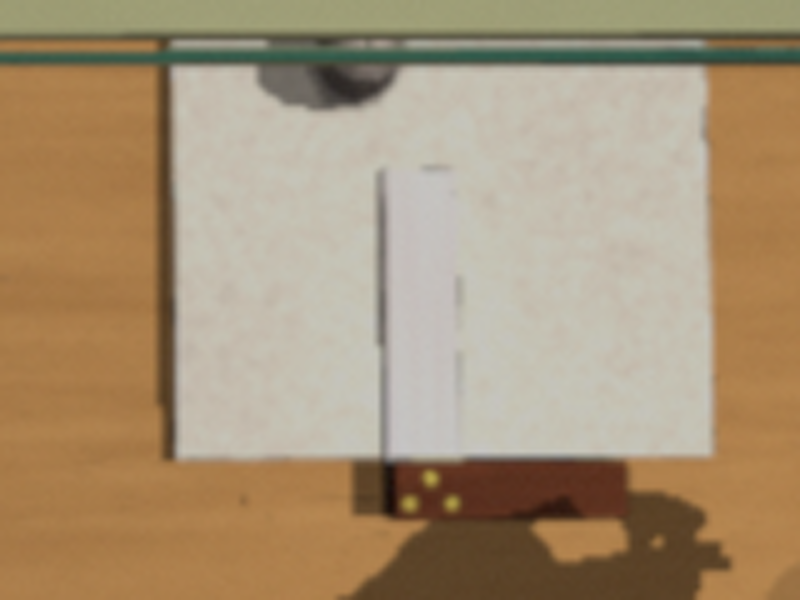

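Run:
```python
from h import *
im=dict(np.load('pics/t4.npz'));V=im["color"].astype(float).mean(2)
def cross(a,h):
    i=np.argmax(a<h);return i-1+(a[i-1]-h)/(a[i-1]-a[i])
for u in (383,390,396,402,410,415,420,423):
    v=280+cross(V[280:300,u],120); f=294+cross(-V[294:304,u],-85)
    print(u,round(v,2),ray(im,u,v,.018)[:2].round(4),ray(im,u,v,.048)[:2].round(4),"back",round(f,2),ray(im,u,f,.048)[:2].round(4))
print("tip",ray(im,384,228.6,.023),"outer",ray(im,376.8,275,.023),ray(im,376,235,.023))
```

```text
383 286.69 [ 0.4841 -0.1783] [ 0.485  -0.1742] back 294.89 [ 0.4658 -0.174 ]
390 286.7 [ 0.4841 -0.1952] [ 0.485  -0.1907] back 293.55 [ 0.4689 -0.1905]
396 286.1 [ 0.4855 -0.2097] [ 0.4863 -0.2048] back 291.38 [ 0.474  -0.2046]
402 286.09 [ 0.4855 -0.2241] [ 0.4864 -0.2189] back 290.82 [ 0.4753 -0.2187]
410 286.03 [ 0.4856 -0.2434] [ 0.4865 -0.2377] back 298.57 [ 0.4571 -0.2373]
415 286.08 [ 0.4855 -0.2554] [ 0.4863 -0.2494] back 298.54 [ 0.4572 -0.249 ]
420 286.1 [ 0.4854 -0.2675] [ 0.4863 -0.2611] back 298.2 [ 0.4579 -0.2608]
423 286.36 [ 0.4848 -0.2747] [ 0.4856 -0.2682] back 298.36 [ 0.4576 -0.2678]
tip [ 0.62434343 -0.18125824  0.023     ] outer [ 0.51236037 -0.16296183  0.023     ] [ 0.60887266 -0.16181305  0.023     ]
```

The brass face measures x ≈ 0.485–0.486 against the board's front edge at 0.485. The blade's outer edge is at y ≈ −0.163 against the mark at −0.1625. Flush and on the mark, so I'm handing it in.

```bash
python3 -c "
from h import *
print(ctrl.finish_job())"
```

```text
the job is handed in; nothing more can be done
None
```

The try square is set and the job handed in (no verdict was returned): my top-view measurements put the stock flush with the board's front edge and the blade's outer edge on the pencil mark, each to about 1–2 mm, and the arm never came near the jar or shaker.

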